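# Set the nail pusher of a frame joiner back on its catch

### The job

The frame joiner has run out of nails: get its magazine ready for loading. With a fingertip on the steel pad, push the sprung nail pusher back along its channel, away from the fence, until it is well past the catch, then let it go so that it springs back a little way and stays held by the catch pin. Only push it, do not pinch its red handle, and leave the jars, the nail box and the small frame where they are.

Things in the scene. Friction and masses are not known exactly. Their poses are not given: they have to be found in the camera images.
- joiner: Bench-top picture-frame joiner (V-nailer) screwed to the table, 445 x 300 mm, at a different place and yaw each time: blue casting on a dark base plate. Origin: on the table, under the channel's middle line, 10 mm in front (-x) of the work plate's front edge. Its x axis runs level along the channel towards the fence, y to the left, z up.
- work_plate (a point): Middle of the work plate's front edge, top face, 98 mm above the table; axes as the joiner's. The steel plate runs 220 mm to +x, 150 mm to each side; its 90 degree aluminium fence is 126 mm high. Clamp arm, screw and column stand from 97 mm ahead (+x), within 21 mm of the middle, up to 310 mm high. The drive lever is on the right (-y) side, 80 mm and more ahead, up to 270 mm high.
- channel (a point): Middle of the open steel nail channel in front of the work plate, level with its cheeks' tops, 88 mm above the table; axes as the joiner's. The channel runs 112 mm each way along x, 28 mm wide. Nothing of the joiner in front of the work plate is higher than this except the pusher's handle.
- steel_pad: Ribbed steel pad on the far (fence) side of the pusher's upright handle: the face to push, upright, 30 mm wide, 34 mm high (93 to 127 mm above the table). Origin: centre of its face, 110 mm up. Axes as the joiner's: x points out of the face towards the fence, so push along -x. At the start the work plate's edge (98 mm high) is 76 mm ahead (+x), only the open channel between.
- pusher (a joint): Slide of the brass nail pusher, m: 0 = at the fence end (start), grows as pushed back (joiner -x), 0.095 = back end stop. A spring drives it to 0 with 5 N (start) to 8 N (end), plus 2 N drag at 0.08 m/s; let go, it runs forward at 0.1 to 0.3 m/s. Pushed well past 0.062 (0.07 or more), the catch pin snaps in front of it and it comes to rest on the pin at about 0.062; let go sooner, it runs to 0.
- pusher_back: Red plastic back of the pusher's handle, behind the steel pad (-x side), 11 mm thick, 36 mm wide (3 mm past the pad each side), 38 mm high (91 to 129 mm above the table). Origin: its centre. Not to be pinched or pressed (fingers over 2 N fail).
- catch_pin (a joint): Sprung catch pin through the left cheek of the channel, in m: 0 = drawn back, sliding on the pusher's flank (start); 0.0042 = snapped in front of the pusher. Its black pull knob, 18 mm across, stands out 46 to 62 mm to the left of the channel's middle, 69 to 87 mm above the table; leave it alone.
- catch (a point): The catch pin's holding face, on the channel's middle line, 78 mm above the table.
- yellow_jar: Loose closed paint jar, yellow with white cap, 58 mm across, 82 mm high, 0.3 kg. Origin: centre of its underside. Leave alone.
- green_jar: Loose closed paint jar, green with white cap, same size. Origin: centre of its underside. Leave alone.
- nail_box: Loose cardboard box of nails, 70 x 46 x 28 mm, 0.22 kg. Origin: centre of its underside. Leave alone.
- small_frame: Loose small dark wooden picture frame with a painting, 130 x 100 x 16 mm, lying flat. Origin: centre of its underside. Leave alone.

How it is judged:
By the outcome, as a careful person would: the job done as asked, in the order asked, and still so for the second after the job is handed in, with the robot touching nothing.
It also fails if it takes over 32 s, if anything falls off the work surface, if the arm or the gripper's body presses on something with over 40 N, if the wrist force passes 120 N, or if a joint passes its speed limit or range.

### The arm

A 6-joint arm with a two-finger parallel gripper is mounted at the origin on the work surface. World frame = base frame: x ahead of the robot, y to its left, z up, the work surface at z = 0. Lengths are in m, angles in degrees, forces in N, time in s.
With the tool pointing down it reaches from about 0.3 to 0.75 m from the base axis. Payload 8.5 kg.
Tool frame: the origin (TCP) lies at the very end of the fingers, on their centre line; the grasp point (between the pads) lies 19 mm behind it; z points along the fingers, y is the line along which they close (so a half turn about z gives the same grasp; the last joint's range is limited). The gripper opens to 85 mm and grips with 20 to 120 N. Pads are 22 mm wide; open, the fingers measure 114 mm over their backs; the gripper's body (76 mm by 85 mm) begins 54 mm behind the grasp point. The pads swing forward as they close: fully open they stand 13 mm farther back than shut.
Start: joints at [62.493, 21.807, 74.336, -0, 83.858, -12.336], TCP at [0.144, 0.531, 0.204] pointing down, gripper open.
Joint ranges: [-178.18, 178.18], [-50.72, 133.34], [12.68, 142.11], [-81.47, 261.47], [9.98, 163.14], [-165.26, 165.26]. Speed limits (degrees/s): [136.94, 136.94, 180, 180, 180, 180].

### API

Orientations are given as a 3x3 rotation matrix whose columns are the frame's x, y, z axes.
In Python, from rig import observe, cams, ticket gives the robot as it stands.
- The arm moves only by the tool move_arm, never from a script. Its arguments are lists of equal length, an entry for each row: "jaw": the finger opening in cm, from 0 to 8.54; "dp": the shift along the tool's x, y, z in cm, a list of three; "turn": the turn, a rotation vector about the tool's x, y, z in rad, a list of three. In form: {"jaw": [jaw, ...], "dp": [[tx, ty, tz], ...], "turn": [[wx, wy, wz], ...]}. A call has 1 to 12 rows; each row shifts and turns the commanded pose from where the row before left it, along the tool's axes as they then stand; what a row does not reach is not made up. A row lasts 1/12 s, in which the tool goes at most 41.7 mm and 7.16 degrees, less where a joint would pass 70% of its speed; a pose out of reach is approached as far as the arm can. A call is refused whole if a number of a shift passes 4.17 or a number of a turn 0.125, either way. A call with a gripper value outside its range is refused whole. The fingers move at their own pace and stop on an object; "force" is the grip in N (left out, the last holds). Time passes only in rows, so rows that do not move let the fingers close. It gives the time, the measured TCP pose, the force, the opening and the grip force at its end, in the units of the state.
- observe(): the state, without advancing time (a new reading comes with each control period).
- cams.get_image(name): name is "scene" or "top" or "wrist"; returns (picture, depth): 384x512x3 uint8, red, green, blue; 384x512 float32, m along the optical axis (not along the pixel's ray), 0 where there is no reading.
- cams.calibration(name): a dict with "vertical_fov" (degrees; the focal length in pixels is half the picture's height over the tangent of half this angle, whatever the lens; pixels are square), "cx", "cy" (the principal point, pixels), "view" (4x4, takes a point from world to camera coordinates); the wrist camera has in their place "tool_from_camera" (4x4, takes a point from camera to tool coordinates, whose origin is the TCP and whose axes are the flange's). Camera axes: x right, y up, looking along -z (the intrinsics and any distortion apply to the point x, -y, -z); pixel columns grow to the right and rows downward; lengths in m; the calibration is good to about 2 mm. A picture is of the moment at which its call begins: read the wrist's pose just before it. calibration takes no time and is no camera call.
- ticket.close_job(): hands the job in; it is judged then, once.
Trained networks look in the newest picture that a camera, given by its name, has taken for a name from the list of things; names that differ only in an ending like _2 or _b are one class to them, and where a whole thing is asked for, a point or a joint stands for the part that bears it (a point fixed in the world has none). Each returns a list of dicts, best first, with "p" (0 to 1); they miss things now and then, are a little off and sometimes report something else, mostly with a low value. They report only what shows in the picture. A call takes as long as a camera call.
- cams.spot_in(camera, query): "box" ([centre column, centre row, width, height] as shares, 0 to 1, of the picture: columns of its width, rows of its height, round what is visible of it).
- cams.outline_of(camera, query): "mask" (384x512 bool, what is visible of it) and "box" ([centre column, centre row, width, height] as shares, 0 to 1, of the picture: columns of its width, rows of its height, round what is visible of it).
- cams.mark_of(camera, query): "location" ([column, row] as shares, 0 to 1, of the picture: columns of its width, rows of its height: a listed point, or the origin of a listed thing).
The state is a dict: "time_s": time; "q": joint angles; "qvel": joint speeds; "joint_efforts": joint torques, N m; "position": TCP position; "tool_rot": TCP orientation; "ft_force": force on the tool from outside, world axes, zero at the start; "wrist_torque": the same for the moment, N m; "grip_width": finger opening in m; "gripper_force": force on a finger pad.
Only numpy, scipy, OpenCV 4.12 (cv2) and the standard library are available. Lean on these libraries where they do the work, as an engineer would, in place of code of your own. Each camera call takes 0.05 s, during which the arm holds its last target. There are 200 camera calls.

## Working session

There is one attempt and no reset: what is moved stays moved. The work goes in short steps, Python scripts to look and compute and a tool call to move; the robot and the scene stay as the last step left them, time stands still between calls to the robot, and variables do not carry over. Pictures are saved under pics/ and viewed, at most 10 in all, crops included, and the job is handed in when it is done.

Besides the shell and the picture viewer there is one more tool, called after ">>>" as name(argument=value, ...) on one line, values as JSON. move_arm: Moves the arm, as the interface text tells. Its arguments: {"type":"object","properties":{"jaw":{"type":"array","items":{"type":"number"}},"dp":{"type":"array","items":{"type":"array","items":{"type":"number"}}},"turn":{"type":"array","items":{"type":"array","items":{"type":"number"}}},"force":{"type":"number"}},"required":["jaw","dp","turn"]}

```bash
mkdir -p pics; cat > h.py <<'E'
import numpy as np, cv2
from rig import observe, cams, ticket
def ray_pt(name, u, v, d, st=None):
    c=cams.calibration(name); f=192/np.tan(np.radians(c["vertical_fov"]/2))
    p=np.array([(u-c["cx"])/f*d, -(v-c["cy"])/f*d, -d, 1])
    if name=="wrist":
        p=np.array(c["tool_from_camera"])@p
        return np.array(st["tool_rot"]).reshape(3,3)@p[:3]+np.array(st["position"])
    return (np.linalg.inv(np.array(c["view"]))@p)[:3]
def on_z(name,u,v,z,st=None):
    a=ray_pt(name,u,v,0.1,st); b=ray_pt(name,u,v,1.0,st)
    return a+(b-a)*(z-a[2])/(b[2]-a[2])
E
python3 - <<'E'
from h import *
ims=[]
for n in("scene","top"):
    im,d=cams.get_image(n); ims.append(im)
    print(n,{k:(np.round(v,3).tolist()) for k,v in cams.calibration(n).items()})
    for q,z in(("steel_pad",.11),("channel",.088),("work_plate",.098),("pusher_back",.11),("catch",.078),("joiner",0),("yellow_jar",0),("green_jar",0),("nail_box",0),("small_frame",0)):
        for r in cams.mark_of(n,q)[:2]:
            u,v=r["location"][0]*512,r["location"][1]*384
            dd=d[min(383,int(v)),min(511,int(u))]
            print(q,round(r["p"],2),round(u),round(v),"z-plane",on_z(n,u,v,z).round(3),"depth",ray_pt(n,u,v,dd).round(3))
cv2.imwrite("pics/a.png",cv2.cvtColor(cv2.resize(np.vstack(ims),(800//1*3//4,900*600//900*1)) if 0 else ims[0],cv2.COLOR_RGB2BGR))
cv2.imwrite("pics/b.png",cv2.cvtColor(ims[1],cv2.COLOR_RGB2BGR))
E
```

```text
scene {'vertical_fov': 56.127, 'cx': 256.085, 'cy': 187.257, 'view': [[0.584, 0.812, 0.017, -0.367], [-0.441, 0.3, 0.846, 0.163], [0.682, -0.501, 0.533, -1.29], [0.0, 0.0, 0.0, 1.0]]}
steel_pad 0.5 207 210 z-plane [ 0.609 -0.117  0.11 ] depth [ 0.609 -0.117  0.11 ]
channel 0.76 199 210 z-plane [ 0.573 -0.117  0.088] depth [ 0.607 -0.133  0.116]
work_plate 0.67 228 232 z-plane [ 0.683 -0.111  0.098] depth [ 0.664 -0.1    0.081]
pusher_back 0.65 204 205 z-plane [ 0.591 -0.113  0.11 ] depth [ 0.607 -0.121  0.123]
catch 0.57 196 213 z-plane [ 0.564 -0.122  0.078] depth [ 0.598 -0.137  0.105]
joiner 0.88 225 267 z-plane [ 0.675 -0.116 -0.   ] depth [ 0.786 -0.18   0.125]
green_jar 0.63 235 215 z-plane [0.531 0.003 0.   ] depth [ 0.557 -0.013  0.023]
nail_box 0.9 140 267 z-plane [ 0.575 -0.265  0.   ] depth [ 0.604 -0.272  0.027]
small_frame 0.94 62 309 z-plane [ 0.596 -0.424  0.   ] depth [ 0.603 -0.423  0.007]
small_frame 0.39 208 211 z-plane [ 0.477 -0.045  0.   ] depth [ 0.608 -0.112  0.106]
top {'vertical_fov': 56.832, 'cx': 256.376, 'cy': 192.695, 'view': [[0.001, -1.0, -0.02, 0.038]
[... 362 characters left out ...]
[ 0.687 -0.114  0.098] depth [ 0.687 -0.114  0.097]
pusher_back 0.5 326 181 z-plane [ 0.603 -0.122  0.11 ] depth [ 0.599 -0.118  0.13 ]
catch 0.68 325 196 z-plane [ 0.573 -0.123  0.078] depth [ 0.571 -0.121  0.086]
catch 0.28 326 179 z-plane [ 0.613 -0.127  0.078] depth [ 0.603 -0.119  0.126]
yellow_jar 0.74 223 195 z-plane [0.587 0.125 0.   ] depth [0.573 0.115 0.084]
green_jar 0.94 271 215 z-plane [0.537 0.002 0.   ] depth [0.529 0.003 0.08 ]
nail_box 0.73 374 201 z-plane [ 0.572 -0.259  0.   ] depth [ 0.568 -0.25   0.029]
small_frame 0.59 438 190 z-plane [ 0.598 -0.423  0.   ] depth [ 0.598 -0.423  0.001]
small_frame 0.57 328 199 z-plane [ 0.576 -0.143  0.   ] depth [ 0.566 -0.13   0.071]
```

View pics/a.png

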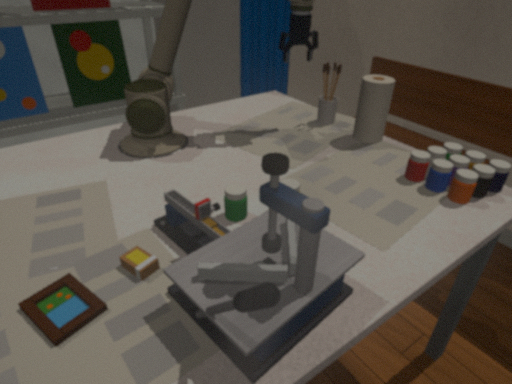

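View pics/b.png

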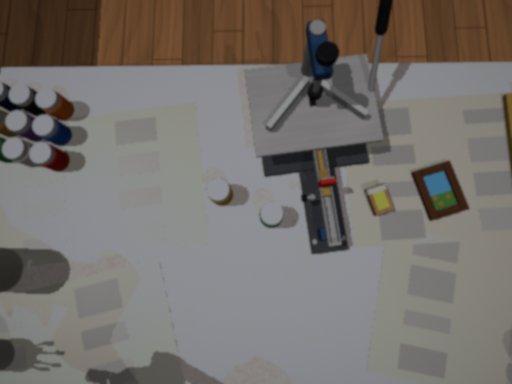

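The scene camera shows the joiner with the red handle at about (205,207). The top view shows the channel running from (321,146) to (330,245), with the handle at (327,181), the jars to its left, and the nail box and frame to its right. The numbers agree: pad near (0.611, -0.12), with the channel axis roughly along world +x. Next I'll work out the move to a point above the gap.

```bash
python3 - <<'E'
from h import *
from scipy.spatial.transform import Rotation as R
s=observe(); T=np.array(s["tool_rot"]).reshape(3,3); p=np.array(s["position"]); print(s["time_s"],p,T.round(3).tolist())
print(np.array(cams.calibration("wrist")["tool_from_camera"]).round(3).tolist())
yaw=np.radians(5); X=np.array([np.cos(yaw),np.sin(yaw),0])
Z=np.array([0,0,-1.])
for sg in(1,-1):
    x=sg*X; T2=np.c_[x,np.cross(Z,x),Z]; print(sg,R.from_matrix(T.T@T2).as_rotvec())
print("shift tool cm",T.T@(np.array([.60,-.12,.26])-p)*100)
E
```

```text
1.1 [0.14396364 0.53080218 0.20351227] [[-0.965, 0.262, 0.0], [0.262, 0.965, -0.0], [-0.0, -0.0, -1.0]]
[[-0.001, 0.958, 0.287, 0.073], [1.0, 0.0, 0.002, -0.0], [0.002, 0.287, -0.958, -0.17], [0.0, 0.0, 0.0, 1.0]]
1 [4.88044785e-05 1.35623464e-05 2.78948784e+00]
-1 [-9.62322663e-06  3.46294472e-05 -3.52104817e-01]
shift tool cm [-61.04881755 -50.87430331  -5.64642702]
```

>>> move_arm(jaw=[0,0,0,0,0,0,0,0,0,0,0,0], dp=[[0,0,-1.9],[0,0,-1.9],[0,0,-1.9],[-1.5,-2.6,0],[-2,-3.44,0],[-2,-3.44,0],[-2,-3.44,0],[-2,-3.44,0],[-2,-3.44,0],[-2,-3.44,0],[-2,-3.44,0],[-2,-3.44,0]], turn=[[0,0,-0.117],[0,0,-0.117],[0,0,-0.118],[0,0,0],[0,0,0],[0,0,0],[0,0,0],[0,0,0],[0,0,0],[0,0,0],[0,0,0],[0,0,0]], force=30)

```text
time_s: 2.1
position: [0.3451, 0.2443, 0.2608]
tool_rot: [[-0.996, -0.087, 0.001], [-0.087, 0.996, 0.0], [-0.001, 0.0, -1.0]]
ft_force: [1.1, 1.2, -0.2]
grip_width: 0.0001
gripper_force: 0.0
```

>>> move_arm(jaw=[0,0,0,0,0,0,0,0,0,0,0,0], dp=[[-2,-3.44,0],[-2,-3.44,0],[-2,-3.44,0],[-2,-3.44,0],[-2,-3.44,0],[-2,-3.44,0],[-2,-3.44,0],[-2,-3.44,0],[-2,-3.44,0],[-2,-3.44,0],[-1.5,-2.6,0],[0,0,0]], turn=[[0,0,0],[0,0,0],[0,0,0],[0,0,0],[0,0,0],[0,0,0],[0,0,0],[0,0,0],[0,0,0],[0,0,0],[0,0,0],[0,0,0]])

```text
time_s: 3.1
position: [0.5928, -0.1086, 0.2587]
tool_rot: [[-0.997, -0.083, -0.001], [-0.083, 0.997, -0.0], [0.001, -0.0, -1.0]]
ft_force: [-0.1, 0.3, -0.0]
grip_width: 0.0002
gripper_force: 0.0
```

```bash
python3 - <<'E'
from h import *
s=observe(); print(s["time_s"],s["position"],np.array(s["tool_rot"]).round(3).tolist(),s["grip_width"])
n="wrist"
im,d=cams.get_image(n)
for q,z in(("steel_pad",.11),("channel",.088),("work_plate",.098),("pusher_back",.11),("catch",.078)):
    for r in cams.mark_of(n,q)[:2]:
        u,v=r["location"][0]*512,r["location"][1]*384
        dd=d[min(383,int(v)),min(511,int(u))]
        print(q,round(r["p"],2),round(u),round(v),"z-plane",on_z(n,u,v,z,s).round(4),"depth",ray_pt(n,u,v,dd,s).round(4))
for r in cams.outline_of(n,"pusher_back")[:1]:
    vv,uu=np.nonzero(r["mask"]); P=np.array([ray_pt(n,u,v,d[v,u],s) for u,v in zip(uu,vv) if d[v,u]>0])
    t=P[P[:,2]>.124]; print(len(t),t.min(0),t.max(0),np.median(t,0), cv2.minAreaRect((t[:,:2]*1000).astype(np.float32)))
cv2.imwrite("pics/c.png",cv2.cvtColor(im,cv2.COLOR_RGB2BGR)); np.save("d.npy",d)
E
```

```text
3.1 [ 0.59282566 -0.10856284  0.25873351] [[-0.997, -0.083, -0.001], [-0.083, 0.997, -0.0], [0.001, -0.0, -1.0]] 0.00023352499246129856
steel_pad 0.59 240 179 z-plane [ 0.6077 -0.1211  0.11  ] depth [ 0.6025 -0.1208  0.1288]
channel 0.89 242 136 z-plane [ 0.5683 -0.1228  0.088 ] depth [ 0.571  -0.1232  0.0688]
work_plate 0.63 246 243 z-plane [ 0.6811 -0.1099  0.098 ] depth [ 0.5826 -0.1128  0.3   ]
pusher_back 0.75 242 169 z-plane [ 0.5966 -0.1196  0.11  ] depth [ 0.5929 -0.1193  0.1252]
catch 0.96 243 140 z-plane [ 0.5738 -0.1216  0.078 ] depth [ 0.5728 -0.1215  0.0844]
441 [ 0.59051302 -0.13936873  0.12430595] [ 0.60469439 -0.10403259  0.1297424 ] [ 0.59726383 -0.12157158  0.1279454 ] ((598.0390014648438, -121.66989135742188), (11.241329193115234, 35.407711029052734), 7.07212495803833)
```

View pics/c.png

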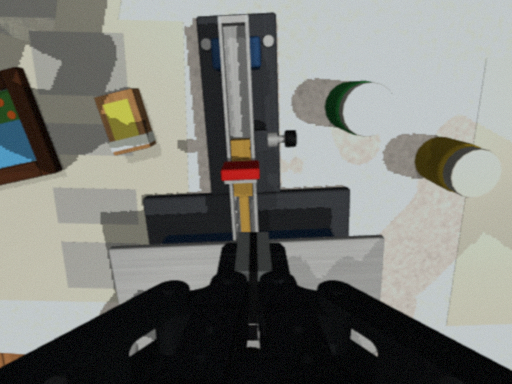

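The wrist view shows the red handle at (240,172), the channel running up the image, the plate edge near row 242, and the catch knob at (290,138). The handle top measures 11 x 35 mm at (0.598, -0.122, 0.128), which matches the given sizes. Yaw is about 6.5° and the pad face is near x = 0.607.

>>> move_arm(jaw=[0,0,0,0,0,0,0,0,0], dp=[[0,0,0],[-2.1,-0.7,0],[-2.2,-0.6,0],[0,0,0],[0,0,2.6],[0,0,2.6],[0,0,2.6],[0,0,2.6],[0,0,0]], turn=[[0,0,-0.03],[0,0,0],[0,0,0],[0,0,0],[0,0,0],[0,0,0],[0,0,0],[0,0,0],[0,0,0]])

```text
time_s: 4.2
position: [0.6325, -0.1103, 0.1518]
tool_rot: [[-0.993, -0.118, -0.009], [-0.118, 0.993, 0.003], [0.008, 0.004, -1.0]]
ft_force: [-1.4, -0.0, -1.1]
grip_width: -0.0002
gripper_force: 0.0
```

```bash
python3 - <<'E'
from h import *
s=observe(); print(s["time_s"],s["position"],np.array(s["tool_rot"]).round(3).tolist())
n="wrist"
im,d=cams.get_image(n)
for r in cams.outline_of(n,"pusher_back")[:1]:
    vv,uu=np.nonzero(r["mask"]); P=np.array([ray_pt(n,u,v,d[v,u],s) for u,v in zip(uu,vv) if d[v,u]>0])
    t=P[P[:,2]>.124]; print(len(t),t.min(0),t.max(0), cv2.minAreaRect((t[:,:2]*1000).astype(np.float32)))
ims,_=cams.get_image("scene")
cv2.imwrite("pics/d.png",cv2.cvtColor(np.hstack([cv2.resize(im,(400,300)),cv2.resize(ims[130:290,100:313],(400,300))]),cv2.COLOR_RGB2BGR))
E
```

```text
4.2 [ 0.6324638  -0.11029207  0.15182272] [[-0.993, -0.118, -0.009], [-0.118, 0.993, 0.003], [0.008, 0.004, -1.0]]
1165 [ 0.59053971 -0.13903336  0.12408044] [ 0.60496974 -0.10339141  0.13029868] ((598.403076171875, -121.17619323730469), (11.99549674987793, 35.43360900878906), 7.391559600830078)
```

View pics/d.png

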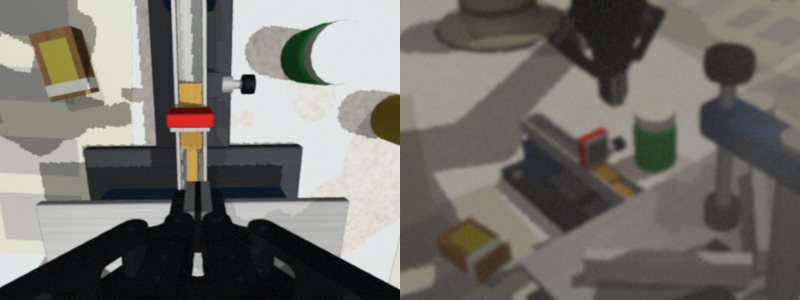

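The wrist panel shows the closed fingertips on the fence side of the red handle, about 6 mm left of the channel line. The scene panel shows them above the gap. I'll correct sideways and go down to about 0.104 m.

>>> move_arm(jaw=[0,0,0,0,0,0], dp=[[0,-0.65,0],[0,0,1.6],[0,0,1.6],[0,0,1.6],[0,0,0],[0,0,0]], turn=[[0,0,0],[0,0,0],[0,0,0],[0,0,0],[0,0,0],[0,0,0]])

```text
time_s: 4.85
position: [0.6362, -0.1187, 0.1096]
tool_rot: [[-0.993, -0.117, 0.001], [-0.117, 0.993, -0.0], [-0.001, -0.001, -1.0]]
ft_force: [0.6, -0.2, -0.3]
grip_width: -0.0001
gripper_force: 0.0
```

>>> move_arm(jaw=[0,0,0,0,0,0,0,0,0], dp=[[0,0.15,0.6],[0,0,0],[0.5,0,0],[0.5,0,0],[0.5,0,0],[0.5,0,0],[0.5,0,0],[0.5,0,0],[0,0,0]], turn=[[0,0,0],[0,0,0],[0,0,0],[0,0,0],[0,0,0],[0,0,0],[0,0,0],[0,0,0],[0,0,0]])

```text
time_s: 5.6
position: [0.605, -0.1203, 0.1027]
tool_rot: [[-0.993, -0.117, -0.0], [-0.117, 0.993, 0.0], [0.0, 0.0, -1.0]]
ft_force: [0.4, 0.6, -0.4]
grip_width: 0.0002
gripper_force: 0.0
```

```bash
cat > look.py <<'E'
from h import *
import sys
s=observe(); print(s["time_s"],s["position"],s["ft_force"])
n="wrist"
im,d=cams.get_image(n)
for r in cams.outline_of(n,"pusher_back")[:1]:
    vv,uu=np.nonzero(r["mask"]); P=np.array([ray_pt(n,u,v,d[v,u],s) for u,v in zip(uu,vv) if d[v,u]>0])
    t=P[P[:,2]>.124]; c=cv2.minAreaRect((t[:,:2]*1000).astype(np.float32)); print(len(t),c,"pushed mm",np.hypot(598.3-c[0][0],-121.3-c[0][1]))
cv2.imwrite("pics/%s.png"%sys.argv[1],cv2.cvtColor(im,cv2.COLOR_RGB2BGR))
E
python3 look.py e
```

```text
5.6 [ 0.6050211  -0.12033729  0.10274597] [ 0.38326741  0.56079135 -0.4326977 ]
1318 ((597.364013671875, -121.09868621826172), (10.888809204101562, 35.93050765991211), 6.37168025970459) pushed mm 0.9573910617687018
```

View pics/e.png

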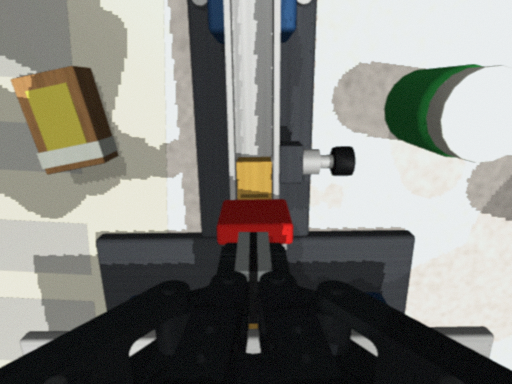

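The fingertips sit right behind the red handle, whose back edge is at row 240, and they are centred on it. There is no clear contact force yet, so I'll push on slowly.

>>> move_arm(jaw=[0,0,0,0], dp=[[0.5,0,0],[0.5,0,0],[0.5,0,0],[0,0,0]], turn=[[0,0,0],[0,0,0],[0,0,0],[0,0,0]])

```text
time_s: 6.03
position: [0.5901, -0.122, 0.1025]
tool_rot: [[-0.993, -0.117, -0.001], [-0.117, 0.993, 0.0], [0.001, 0.0, -1.0]]
ft_force: [1.1, -0.0, 0.6]
grip_width: 0.0003
gripper_force: 0.0
```

```bash
python3 look.py f
```

```text
6.0333 [ 0.59010255 -0.12201599  0.10254579] [ 1.08873671 -0.01390815  0.60702718]
128 ((588.855224609375, -121.69078826904297), (21.49899673461914, 36.087982177734375), 4.6988677978515625) pushed mm 9.452856586798319
```

View pics/f.png

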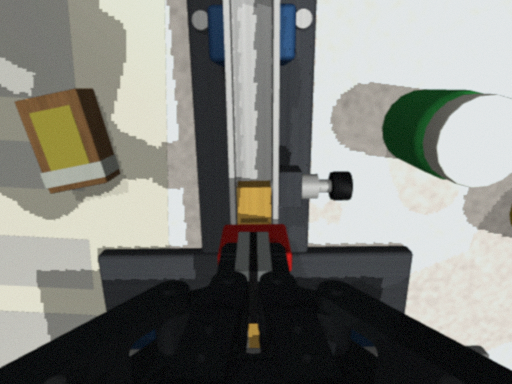

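The fingers cover the handle at (253,240) and the pusher has not moved: the brass block and the knob shifted together. So the tips may be passing over the handle. I'll check the tip's true height from depth.

```bash
python3 - <<'E'
from h import *
s=observe(); print(s["position"],s["ft_force"])
im,d=cams.get_image("wrist")
M=np.array(cams.calibration("wrist")["tool_from_camera"]); c=cams.calibration("wrist"); f=192/np.tan(np.radians(c["vertical_fov"]/2))
q=np.linalg.inv(M)@[0,0,0,1]; print("TCP pixel",c["cx"]+f*q[0]/-q[2],c["cy"]-f*q[1]/-q[2])
for v in range(222,300,6):
    print(v,[(ray_pt("wrist",u,v,d[v,u],s)*1000).round().astype(int).tolist() for u in(230,244,262,280)])
sc,ds=cams.get_image("scene")
cv2.imwrite("pics/g.png",cv2.cvtColor(cv2.resize(sc[120:270,120:320],(800,600),interpolation=cv2.INTER_CUBIC),cv2.COLOR_RGB2BGR))
E
```

```text
[ 0.59092643 -0.12204245  0.10266866] [-0.81940627  0.10818394  0.02978038]
TCP pixel 253.68776653722168 226.96693865818168
222 [[626, -137, 15], [593, -127, 93], [592, -117, 92], [621, -97, 16]]
228 [[595, -135, 99], [594, -127, 99], [592, -117, 100], [591, -107, 100]]
234 [[594, -134, 107], [581, -128, 135], [580, -120, 135], [591, -108, 109]]
240 [[595, -134, 114], [580, -127, 142], [579, -120, 143], [591, -109, 115]]
246 [[584, -133, 141], [580, -127, 148], [580, -120, 148], [583, -111, 139]]
252 [[585, -133, 146], [580, -127, 153], [579, -120, 153], [583, -112, 144]]
258 [[585, -132, 150], [580, -127, 158], [580, -120, 157], [583, -112, 150]]
264 [[585, -132, 155], [580, -127, 163], [579, -120, 163], [582, -113, 156]]
270 [[585, -132, 160], [580, -127, 166], [579, -120, 167], [582, -113, 160]]
276 [[578, -131, 175], [580, -127, 172], [579, -121, 171], [576, -115, 174]]
282 [[518, -131, 272], [580, -127, 175], [579, -121, 176], [577, -115, 177]]
288 [[580, -131, 179], [580, -127, 178], [578, -121, 179], [578, -115, 179]]
294 [[579, -131, 183], [580, -126, 181], [578, -121, 183], [578, -116, 183]]
```

View pics/g.png

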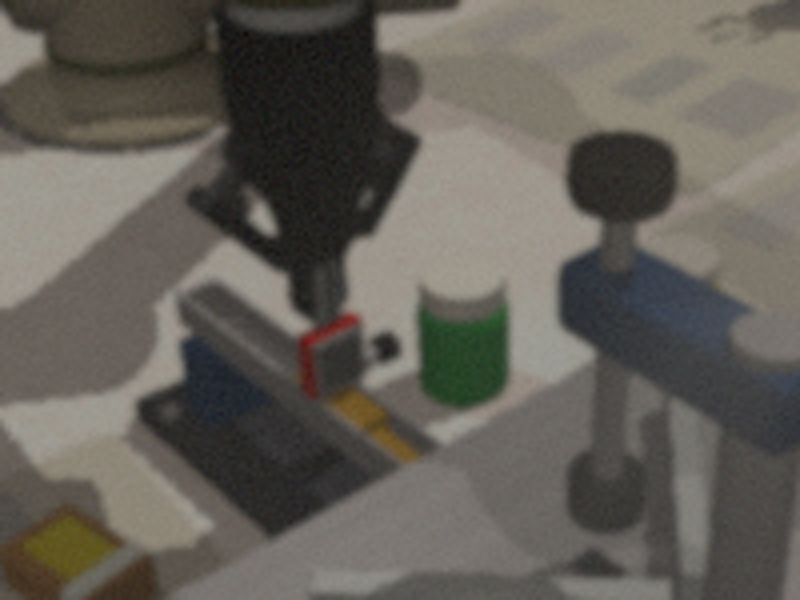

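The tips are above the handle: depth puts the fingers' lower end at about z = 0.133, not at the reported TCP height of 0.1025. The scene picture agrees, showing the fingertip at (322,315) just over the handle top. The shut fingers therefore end about 30 mm behind the TCP. I'll back off towards the plate and lower in steps, checking as I go.

>>> move_arm(jaw=[0,0,0,0,0,0,0], dp=[[-1.5,0,-0.4],[-1.5,0,0],[-1.6,0,0],[0,0,0],[0,0,1.0],[0,0,0.6],[0,0,0]], turn=[[0,0,0],[0,0,0],[0,0,0],[0,0,0],[0,0,0],[0,0,0],[0,0,0]])

```text
time_s: 6.82
position: [0.6351, -0.1163, 0.0884]
tool_rot: [[-0.993, -0.117, -0.004], [-0.117, 0.993, 0.001], [0.004, 0.002, -1.0]]
ft_force: [-0.5, 0.2, -0.1]
grip_width: -0.0002
gripper_force: 0.0
```

```bash
python3 - <<'E'
from h import *
s=observe(); print(s["position"],s["ft_force"])
im,d=cams.get_image("wrist")
for v in range(190,262,6):
    print(v,[(ray_pt("wrist",u,v,d[v,u],s)*1000).round().astype(int).tolist() for u in(215,244,262,290)])
sc,ds=cams.get_image("scene")
tp,_=cams.get_image("top")
cv2.imwrite("pics/h.png",cv2.cvtColor(np.hstack([cv2.resize(sc[150:250,150:250],(400,400),interpolation=cv2.INTER_CUBIC),cv2.resize(im[130:300,170:340],(400,400))]),cv2.COLOR_RGB2BGR))
E
```

```text
[ 0.63509331 -0.11632954  0.08839991] [-0.47353292  0.21962589 -0.1498029 ]
190 [[604, -136, 129], [603, -124, 128], [602, -117, 128], [601, -106, 127]]
196 [[645, -145, 15], [606, -124, 127], [605, -117, 126], [604, -105, 126]]
202 [[649, -144, 16], [622, -123, 85], [621, -113, 85], [642, -88, 17]]
208 [[654, -144, 14], [626, -123, 85], [625, -113, 85], [648, -87, 14]]
214 [[659, -143, 15], [630, -122, 85], [628, -113, 85], [652, -86, 15]]
220 [[664, -143, 15], [633, -122, 86], [634, -112, 79], [657, -85, 16]]
226 [[669, -143, 15], [643, -121, 69], [638, -111, 79], [662, -85, 15]]
232 [[674, -142, 15], [625, -122, 120], [624, -114, 120], [667, -84, 15]]
238 [[678, -142, 16], [625, -122, 125], [624, -114, 126], [672, -83, 16]]
244 [[685, -141, 13], [625, -122, 132], [624, -114, 132], [678, -82, 15]]
250 [[689, -141, 15], [625, -122, 137], [624, -114, 137], [682, -82, 15]]
256 [[694, -140, 16], [625, -121, 141], [624, -115, 142], [688, -81, 15]]
```

View pics/h.png

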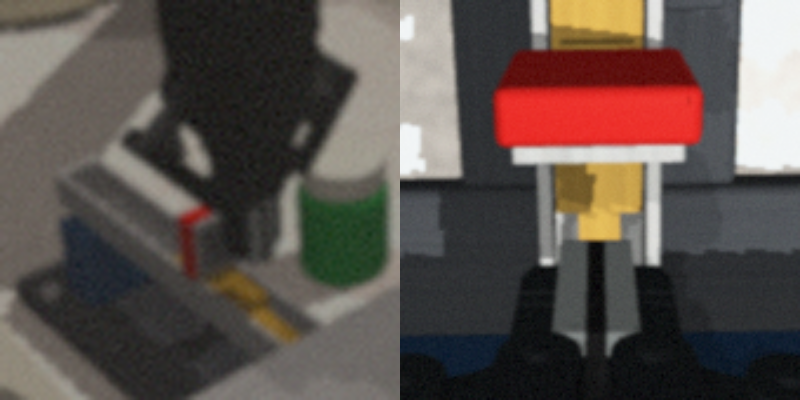

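The scene crop now shows the fingertip down beside the pad. In the wrist crop the tips are centred just in front of the pad, and depth gives the tip at about 0.118 with the TCP at 0.088. I'll go 14 mm lower and start pushing.

>>> move_arm(jaw=[0,0,0,0,0,0,0,0,0,0], dp=[[0,0,0.7],[0,0,0.6],[0,0,0],[0.6,0,0],[0.6,0,0],[0.6,0,0],[0.6,0,0],[0.6,0,0],[0.6,0,0],[0,0,0]], turn=[[0,0,0],[0,0,0],[0,0,0],[0,0,0],[0,0,0],[0,0,0],[0,0,0],[0,0,0],[0,0,0],[0,0,0]])

```text
time_s: 7.8
position: [0.601, -0.121, 0.0779]
tool_rot: [[-0.993, -0.117, 0.003], [-0.117, 0.993, -0.0], [-0.003, -0.001, -1.0]]
ft_force: [3.7, 0.3, -2.2]
grip_width: 0.0
gripper_force: 1.7
```

```bash
python3 look.py i
```

```text
7.8 [ 0.60099953 -0.12098367  0.07788234] [ 3.65095662  0.26197402 -2.2318469 ]Traceback (most recent call last):
  File "look.py", line 7, in <module>
    vv,uu=np.nonzero(r["mask"]); P=np.array([ray_pt(n,u,v,d[v,u],s) for u,v in zip(uu,vv) if d[v,u]>0])
                                             ~~~~~~^^^^^^^^^^^^^^^^
  File "h.py", line 4, in ray_pt
    c=cams.calibration(name); f=192/np.tan(np.radians(c["vertical_fov"]/2))
ValueError: time passes only in moves, steps and waits
```

```bash
sed -i 's/^def ray_pt/import functools\ncal=functools.cache(cams.calibration)\ndef ray_pt/; s/c=cams.calibration(name)/c=cal(name)/' h.py; python3 look.py j
```

```text
7.9 [ 0.60095271 -0.12099818  0.07783615] [ 3.03051611 -1.16084706 -2.7154189 ]
2523 ((581.0865478515625, -123.08294677734375), (11.631067276000977, 35.63392639160156), 6.979221343994141) pushed mm 17.305543449351322
```

The pusher has moved 17 mm with the tip on the pad (about 4 N). I'll push another 63 mm, to about 80 mm.

>>> move_arm(jaw=[0,0,0,0,0,0,0,0,0,0,0,0], dp=[[0.63,0,0],[0.63,0,0],[0.63,0,0],[0.63,0,0],[0.63,0,0],[0.63,0,0],[0.63,0,0],[0.63,0,0],[0.63,0,0],[0.63,0,0],[0,0,0],[0,0,0]], turn=[[0,0,0],[0,0,0],[0,0,0],[0,0,0],[0,0,0],[0,0,0],[0,0,0],[0,0,0],[0,0,0],[0,0,0],[0,0,0],[0,0,0]])

```text
time_s: 9.0
position: [0.5394, -0.1289, 0.0779]
tool_rot: [[-0.993, -0.117, 0.003], [-0.117, 0.993, -0.001], [-0.003, -0.002, -1.0]]
ft_force: [6.7, -1.9, -3.8]
grip_width: -0.0001
gripper_force: 3.4
```

```bash
python3 look.py k
```

```text
9.0 [ 0.53935214 -0.12885405  0.07794383] [ 6.7319205  -1.88126834 -3.82344674]
2559 ((519.4854736328125, -131.10455322265625), (11.770203590393066, 35.46896743774414), 7.160571575164795) pushed mm 79.4220298807578
```

It is at 79 mm, past the catch. Now I'll retreat and lift.

>>> move_arm(jaw=[0,0,0,0,0,0,0,0,0,0,0], dp=[[-0.6,0,0],[-0.8,0,0],[-0.8,0,0],[-0.9,0,0],[-0.9,0,0],[0,0,0],[0,0,-2.5],[0,0,-3],[0,0,-3],[0,0,-3],[0,0,0]], turn=[[0,0,0],[0,0,0],[0,0,0],[0,0,0],[0,0,0],[0,0,0],[0,0,0],[0,0,0],[0,0,0],[0,0,0],[0,0,0]])

```text
time_s: 10.02
position: [0.5795, -0.1241, 0.1985]
tool_rot: [[-0.993, -0.117, 0.008], [-0.117, 0.993, -0.004], [-0.008, -0.005, -1.0]]
ft_force: [0.9, -0.8, 0.9]
grip_width: -0.0
gripper_force: 0.0
```

```bash
python3 look.py l
```

```text
10.0167 [ 0.57948537 -0.12406998  0.1985463 ] [ 0.89854176 -0.79638424  0.9168622 ]
791 ((536.6918334960938, -129.2637939453125), (11.100749015808105, 35.81393814086914), 8.442520141601562) pushed mm 62.120754937270576
```

View pics/l.png

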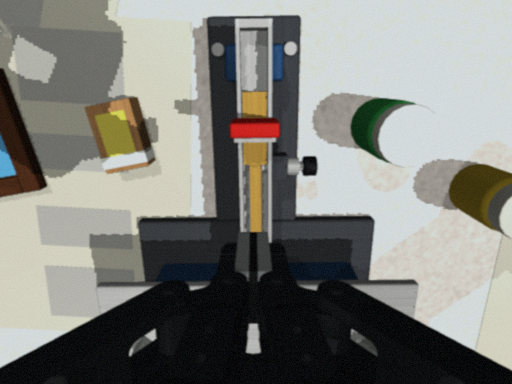

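The handle now rests at (254,130), 62 mm back, so the catch is holding it. The gripper is clear, and the box, frame and jars in view look undisturbed. I'll hand in.

```bash
python3 -c "
from rig import ticket; print(ticket.close_job())"
```

```text
the job is handed in; nothing more can be done
None
```

I pushed the nail pusher back to about 79 mm with the fingertips on the steel pad and let it go; it sprang forward to about 62 mm, where the catch pin holds it, and I handed the job in at about 10 s.

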